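Put the terrine under the press and snug the screw

ROBOT

A 6-joint arm with a two-finger parallel gripper is mounted at the origin on the work surface. World frame = base frame: x ahead of the robot, y to its left, z up, the work surface at z = 0. Lengths are in mm, angles in rad, forces in N, time in s.
With the tool pointing down it reaches from about 275 to 1000 mm from the base axis. Payload 8.4 kg.
Tool frame: the origin (TCP) lies between the finger pads; the fingertips stand 22 mm ahead of it and the grasp point (between the pads) lies 3 mm ahead of it; z points along the fingers, y is the line along which they close (so a half turn about z gives the same grasp; the last joint's range is limited). The gripper opens to 85 mm and grips with 20 to 120 N. Pads are 22 mm wide; open, the fingers measure 114 mm over their backs; the gripper's body (76 mm by 85 mm) begins 54 mm behind the grasp point. The pads swing forward as they close: fully open they stand 13 mm farther back than shut.
Start: joints at [1.259, 0.353, 1.633, -0, 1.155, -0.002], TCP at [190.541, 595.25, 253.281] pointing down, gripper open.
Joint ranges: [-2.63, 2.63], [-0.92, 2.1], [0.06, 2.66], [-1.3, 4.44], [0, 2.69], [-3.02, 3.02]. Speed limits (rad/s): [2.22, 2.22, 2.79, 3.14, 3.14, 3.14].

INTERFACE

Orientations are given as [roll, pitch, yaw] about the fixed x, y, z axes, in that order (R = Rz(yaw) Ry(pitch) Rx(roll)).
In Python, from rig import r, grab_frame gives the robot as it stands.
- The arm moves only by the shell command python3 -m inch 'ROWS' [FORCE]. ROWS is JSON, a list of rows, each a list of 7 numbers: the turn, a rotation vector about the tool's x, y, z as a fraction of full scale, then the shift along the tool's x, y, z as a fraction of full scale, then the closure, from 0 (fully open) to 1 (shut). In form: [[rx, ry, rz, dx, dy, dz, fingers], ...]. A call has 1 to 8 rows; each row shifts and turns the commanded pose from where the row before left it, along the tool's axes as they then stand; what a row does not reach is not made up. Full scale, the value 1, is 2.5 cm for a shift and pi rad for a turn. A row lasts 1/12 s, in which the tool goes at most 41.7 mm and 7.16 degrees, less where a joint would pass 70% of its speed; a pose out of reach is approached as far as the arm can. A call with a number of a shift or a turn outside -1 to 1 is refused whole. A call with a gripper value outside its range is refused whole. The fingers move at their own pace and stop on an object; FORCE is the grip in N (left out, the last holds). Time passes only in rows, so rows that do not move let the fingers close. It gives the time, the measured TCP pose, the force, the opening and the grip force at its end, in the units of the state.
- r.sense(): the state, without advancing time (a new reading comes with each control period).
- grab_frame(name): name is "scene" or "top"; returns a dict with "pixels" (400x640x3 uint8, red, green, blue), "z_map" (400x640 float32, mm along the optical axis (not along the pixel's ray), 0 where there is no reading), "vertical_fov" (degrees; the focal length in pixels is half the picture's height over the tangent of half this angle, whatever the lens; pixels are square), "cx", "cy" (the principal point, pixels), "cam_to_world" (4x4, takes a point from camera to world coordinates). Camera axes: x right, y down, z forward; pixel columns grow to the right and rows downward; lengths in mm; the calibration is good to about 2 mm. A picture is of the moment at which its call begins.
- r.sign_off(): hands the job in; it is judged then, once.
The state is a dict: "clock": time; "qpos": joint angles; "qvel": joint speeds; "joint_efforts": joint torques, N m; "eef_pos": TCP position; "tcp_rot": TCP orientation; "contact_force": force on the tool from outside, world axes, zero at the start; "wrist_torque": the same for the moment, N m; "opening": opening from 0.0 (shut) to 1.0 (fully open); "grasp_force": force on a finger pad.
Only numpy, scipy, OpenCV 4.12 (cv2) and the standard library are available. Lean on these libraries where they do the work, as an engineer would, in place of code of your own. Each camera call takes 0.05 s, during which the arm holds its last target. There are 200 camera calls.

TASK

Slide the filled red terrine mould along the worktop until it stands square between the press's two columns, the steel disc on its board centred under the pad. Then wind the T-handle clockwise until the pad meets the disc and nip it up snug by feel, firm but not forced. Let go, leaving the mould on the worktop and the jar, bowl and spoon where they are.

Things in the scene. Friction and masses are not known exactly. Their poses are not given: they have to be found in the camera images.
- press: Screw press bolted to the worktop. Origin on the worktop below the screw's axis; z up; x runs from column to column (at -95 and +95 mm), the way through runs along y. Columns 17 mm thick on flanges 48 mm across, 10 mm high. Aluminium cross-beam 236 x 40 mm, 150 to 184 mm high; in it a brass nut 42 mm across, 142 to 192 mm high; dome nuts over the columns reach 201 mm.
- ram: The press's screw with its pad and T-handle. Origin: centre of the underside of the steel pad (48 mm across, facing down), on the screw's axis; 116 mm above the worktop when joint handle reads 0, and lower by 8 mm for each turn clockwise. Pad and handle sink together.
- handle (a joint): T-handle angle (rad), grows clockwise seen from above, lowering the pad; -4 to 27. Starts between -0.8 and 0.8; at 0 the bar lies along the press's x. Friction keeps it where it is left. Pushed square to the bar 45 mm from the axis it takes 2 N running free; with the pad bearing this climbs within a fraction of a turn: snug is 7 to 15 N to turn it on, over 20 N is forced. Turns needed: unknown.
- handle_hub (a point): Centre of the T-handle's hub (34 mm across, 30 mm high), on the screw's axis at the height of the bar's middle, 134 mm above the pad's underside (250 mm above the worktop when joint handle reads 0). The bar can be pushed round with closed fingertips against its side; with the pad on the mould it is still 36 mm or more above the cross-beam.
- handle_ball (a point): Centre of one of the two black balls (20 mm) on the ends of the T-handle's level steel bar: the bar is 12 mm thick, and the balls sit 60 mm to either side of the hub's centre, alike. This one is towards the press's +x when joint handle reads 0.
- mould_center (a point): Centre, 42.5 mm above the underside, of the red enamelled mould: 95 mm wide (x), 160 long (y), 85 high, rim 3 mm prouder, 0.7 to 1.05 kg filled; either end may go first. A wooden board in its mouth carries a steel disc, 60 mm across, at the middle. The board rides on the filling, so the disc's top is anywhere from 86 to 98 mm above the worktop; it does not give.
- mould_grip_a (a point): Middle of the steel loop handle at the mould's +y end: a level rod 10 mm thick along the mould's x, 64 mm long, 70 mm above the worktop, its middle line 118 mm from the mould's centre and 38 mm out from the end wall. It can be pinched from above, one finger inside the loop, or pushed.
- mould_grip_b (a point): The same on the loop handle at the mould's -y end.
- jar: Amber jar with a white lid, 70 mm across, 95 mm high, origin under its centre; stands on the other side of the press from the mould. Not to be disturbed.
- ramekin: White bowl, 88 mm across, 45 mm high, origin under its centre. Not to be disturbed.
- spoon: Wooden spoon, 200 mm long, lying along its x. Not to be disturbed.

How it is judged (in metres and radians):
On the way, in this order (a step that is already met when the one before it is completed fails the run):
1. the mould stands under the press, centred and square, the pad still clear of it (horizontal distance between mould_center and ram below 0.012 m and angle between the y axis of mould_center and the y axis of press, either way round below 0.15 rad and contact force between ram and mould below 0.5 N), for 0.2 s.
2. the pad bears snugly on the mould's disc (contact force between ram and mould above 15 N), for 0.2 s.
At the end, for the whole second after the job is handed in: the pad presses on the mould's disc with 15 to 100 N and stays so with the handle let go and at rest; the mould stands flat on the worktop, centred within 15 mm of the screw's axis and square to the press within 0.17 rad (contact force between ram and mould between 15 and 100 N and horizontal distance between mould_center and ram below 0.015 m and angle between the y axis of mould_center and the y axis of press, either way round below 0.17 rad and height (world z) of mould_center below 0.05 m and angle between mould_center's own z axis and vertical below 0.05 rad and velocity of joint handle between -0.1 and 0.1 rad/s); the robot touches nothing.
It fails at once if the screw is forced (contact force between ram and mould above 140 N).
It fails at once if the mould is lifted off the worktop or tipped (height (world z) of mould_center above 0.06 m or angle between mould_center's own z axis and vertical above 0.2 rad).
It fails at once if the jar, the bowl or the spoon is disturbed (distance of any of jar, ramekin, spoon from where it was at the start of the episode above 0.025 m).
It also fails if it takes over 70 s, if anything falls off the work surface, if the arm or the gripper's body presses on something with over 40 N, if the wrist force passes 120 N, or if a joint passes its speed limit or range.

## Working session

There is one attempt and no reset: what is moved stays moved. The work goes in short steps, Python scripts to look and compute and a shell command to move; the robot and the scene stay as the last step left them, time stands still between calls to the robot, and variables do not carry over. Pictures are saved under pics/ and viewed, at most 10 in all, crops included, and the job is handed in when it is done.

```bash
mkdir -p pics
cat > h.py <<'E'
import numpy as np, cv2
from rig import r, grab_frame
def cloud(f):
    h,w=f["z_map"].shape; F=h/2/np.tan(np.radians(f["vertical_fov"])/2)
    u,v=np.meshgrid(np.arange(w),np.arange(h)); z=f["z_map"]
    P=np.stack([(u-f["cx"])*z/F,(v-f["cy"])*z/F,z,np.ones_like(z)],-1)@np.array(f["cam_to_world"]).T
    P=P[...,:3]; P[z==0]=np.nan
    return P
def save(f,n): cv2.imwrite(f"pics/{n}.png",f["pixels"][...,::-1])
E
python3 - <<'E'
from h import *
for n in("scene","top"):
    f=grab_frame(n); save(f,n+"0"); np.savez(n+"0.npz",P=cloud(f),I=f["pixels"]); print(n,np.round(f["cam_to_world"],2).tolist(),f["vertical_fov"],f["cx"],f["cy"],(f["z_map"]==0).mean())
print(r.sense())
E
```

```text
scene [[0.08, 0.74, -0.67, 1249.09], [1.0, -0.05, 0.06, -50.23], [0.01, -0.67, -0.74, 875.87], [0.0, 0.0, 0.0, 1.0]] 53.55704107538491 324.92632748283404 193.64855511293678 0.00419921875
top [[0.02, -0.99, 0.13, 430.47], [-1.0, -0.02, -0.0, 26.25], [0.01, -0.13, -0.99, 1570.24], [0.0, 0.0, 0.0, 1.0]] 43.3620918234892 313.8629859948426 200.16357257344373 0.00388671875
{'clock': 0.1, 'qpos': array([ 1.25859785e+00,  3.53576514e-01,  1.63409246e+00, -9.16447738e-06,
        1.15518090e+00, -2.44138701e-03]), 'qvel': array([ 0.00132806, -0.00159162, -0.00177111,  0.00010824,  0.00021421,
       -0.00081134]), 'joint_efforts': array([ 7.97051980e-04, -6.06361485e+01, -3.42817569e+01,  1.11679890e-05,
        4.13070884e-03, -2.87784580e-06]), 'eef_pos': array([190.41752761, 594.85342114, 252.62422471]), 'tcp_rot': array([-3.14033542e+00,  5.31024891e-06,  2.83183927e+00]), 'contact_force': array([ 0.8046223 ,  0.00475977, -0.24150202]), 'wrist_torque': array([ 0.02420804,  0.01985749, -0.0102999 ]), 'grasp_force': 0.0, 'opening': 1.0020060883532764}
```

View pics/scene0.png

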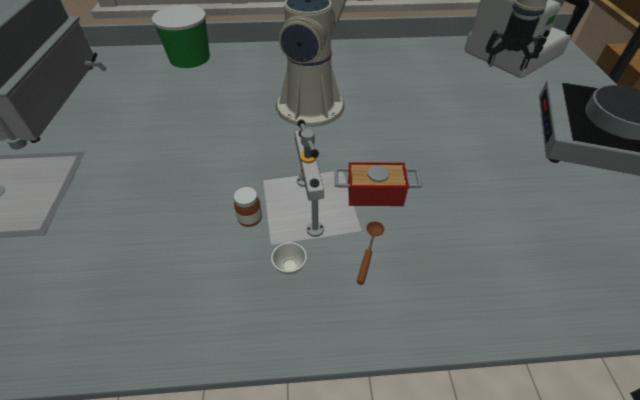

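View pics/top0.png

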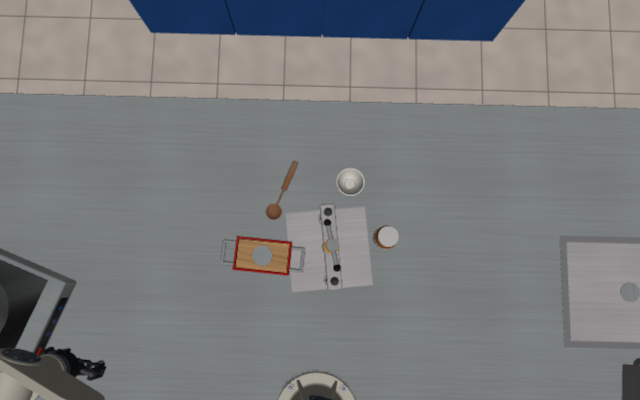

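The top view shows the press beam from (327,210) to (335,284), with its handle balls at (327,222) and (337,268). The mould is at (262,256) with its loops at (228,251) and (299,259). The jar is at (387,237), the bowl at (350,182) and the spoon at (282,190). Next I'll measure these from the depth map.

Run:
```python
from h import *
d=np.load("top0.npz");P=d["P"];I=d["I"].astype(int)
hsv=cv2.cvtColor(d["I"],cv2.COLOR_RGB2HSV)
def rect(m,name):
    m=m&np.isfinite(P[...,2]); q=P[m]
    c,s,a=cv2.minAreaRect(q[:,:2].astype(np.float32)); print(name,m.sum(),np.round(c,1),np.round(s,1),round(a,2),"z",np.round(np.percentile(q[:,2],[2,50,98]),1)); return q
win=np.zeros(P.shape[:2],bool);win[140:310,200:420]=1
Z=P[...,2]; u=np.arange(640)[None,:]+0*Z; v=np.arange(400)[:,None]+0*Z
print("table z",np.nanmedian(Z[300:340,200:270]))
rect(win&(u<308)&(u>215)&(v>230)&(v<285)&(Z>77),"mould")
rect(win&(u<308)&(u>215)&(v>230)&(v<285)&(Z>55),"mould+loops")
rect(win&(u<308)&(u>215)&(v>230)&(hsv[...,1]<70)&(Z>80),"disc")
rect(win&(u>308)&(u<360)&(Z>140)&(Z<190),"beam")
rect(win&(u>308)&(u<360)&(Z>170)&(Z<215),"beamtop")
q=rect(win&(u>308)&(u<360)&(Z>225),"handle")
rect(win&(u>308)&(u<360)&(Z>195)&(Z<206),"domes")
for n,m in(("jar",(u>368)&(Z>85)),("bowl",(u>330)&(v<203)&(Z>35)),("spoon",(u<305)&(v<225)&(Z>5))): rect(win&m,n)
dark=win&(Z>215)&(hsv[...,2]<60); 
n,l,st,c=cv2.connectedComponentsWithStats(dark.astype(np.uint8))
for i in range(1,n):
    if st[i,4]>8: print("ball",st[i,4],c[i],np.round(np.nanmean(P[l==i],0),1))
# line of columns in scene view
d=np.load("scene0.npz");P=d["P"];Z=P[...,2]
w=np.zeros(Z.shape,bool);w[100:250,260:335]=1
rect(w&(Z>170)&(Z<206),"beamtop scene"); rect(w&(Z>225),"handle scene")
w[:]=0;w[150:215,330:430]=1
rect(w&(Z>77),"mould scene")
```

```text
table z -0.25223333323322095
mould 1762 [463.7 169.5] [242.3  99.9] 85.44 z [77.3 82.6 93.5]
mould+loops 2187 [463.7 170.3] [246.1  99.9] 85.44 z [68.8 81.5 93.2]
disc 353 [450.9 170.6] [233.2  96.3] 76.38 z [81.1 89.  95.3]
beam 789 [491.6 -27.2] [235.8  40.5] 6.33 z [173.3 183.5 189.4]
beamtop 903 [491.6 -27.2] [235.7  41.1] 6.0 z [176.8 184.2 199.9]
handle 346 [490.9 -27. ] [137.8  32. ] 18.84 z [249.6 258.  269.3]
domes 53 [490.5 -24.4] [209.5  31.1] 9.57 z [195.1 199.1 203.6]
jar 339 [ 528.  -197.8] [60.  59.1] 82.79 z [ 88.1  94.8 100.9]
bowl 172 [697.3 -88.1] [86.3 84. ] 0.86 z [35.7 42.5 50.4]
spoon 884 [696.2 218.1] [268.8 330.8] 1.46 z [ 5.1  7.4 21.8]
ball 30 [327.16666667 221.96666667] [551.  -14.9 257.4]
ball 33 [336.57575758 267.42424242] [433.6 -41.5 258. ]
beamtop scene 801 [492.9 -27.9] [237.7  40.4] 6.56 z [171.8 184.  200. ]
handle scene 366 [493.7 -27.7] [138.3  33.3] 20.0 z [230.  256.5 266.4]
mould scene 1508 [465.3 169.9] [234.9 104. ] 85.06 z [78.3 82.6 91. ]
```

```bash
python3 -m inch '[[0,0,-0.0365,0,0,0,0.6],[0,0,-0.0365,0,0,0,0.6],[0,0,0,-0.88,-0.81,0.32,0.62],[0,0,0,-0.88,-0.81,0.32,0.62],[0,0,0,-0.88,-0.81,0.32,0.62],[0,0,0,-0.88,-0.81,0.32,0.62],[0,0,0,-0.88,-0.81,0.32,0.62],[0,0,0,-0.88,-0.81,0.32,0.62]]' 40
python3 -m inch '[[0,0,0,-0.88,-0.81,0.32,0.62],[0,0,0,-0.88,-0.81,0.32,0.62],[0,0,0,-0.88,-0.81,0.32,0.62],[0,0,0,-0.88,-0.81,0.32,0.62],[0,0,0,-0.88,-0.81,0.32,0.62],[0,0,0,-0.88,-0.81,0.32,0.62],[0,0,0,-0.88,-0.81,0.32,0.62],[0,0,0,0,0,0,0.62]]'
```

```text
clock: 0.77
eef_pos: [313.0, 462.2, 204.7]
tcp_rot: [-3.141, -0.0, 3.061]
contact_force: [-0.3, 0.4, -0.5]
opening: 0.377
grasp_force: 0.0
clock: 1.43
eef_pos: [456.4, 306.2, 147.7]
tcp_rot: [-3.139, -0.001, 3.059]
contact_force: [-0.9, -0.2, 0.2]
opening: 0.379
grasp_force: 0.0
```

```bash
python3 -m inch '[[0,0,0,-0.37,-0.34,0,0.62],[0,0,0,-0.37,-0.34,0,0.62],[0,0,0,0,0,0,0.62],[0,0,0,0,0,0.5,0.62],[0,0,0,0,0,0.5,0.62],[0,0,0,0,0,0,0.62]]'
python3 - <<'E'
from h import *
f=grab_frame("scene"); a=f["pixels"][120:220,300:460]; cv2.imwrite("pics/s1.png",cv2.resize(a,None,fx=5,fy=5,interpolation=cv2.INTER_CUBIC)[...,::-1])
E
```

```text
clock: 1.93
eef_pos: [470.3, 291.2, 122.8]
tcp_rot: [-3.14, -0.002, 3.062]
contact_force: [-0.7, -0.0, -0.2]
opening: 0.378
grasp_force: 0.0
```

View pics/s1.png

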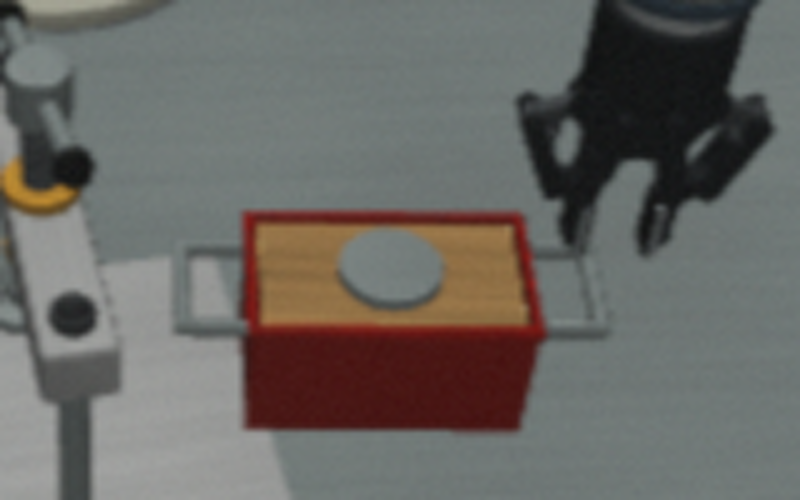

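The crop shows the fingertips at (575,235) and (650,245), either side of the far loop's rod at about (592,290). I'll descend and pinch.

```bash
python3 -m inch '[[0,0,0,-0.13,-0.13,0.3,0.62],[0,0,0,0,0,0.5,0.62],[0,0,0,0,0,0.5,0.62],[0,0,0,0,0,0.5,0.62],[0,0,0,0,0,0.17,0.62],[0,0,0,0,0,0,0.62]]'
python3 -m inch '[[0,0,0,0,0,0,0.8],[0,0,0,0,0,0,1],[0,0,0,0,0,0,1],[0,0,0,0,0,0,1],[0,0,0,0,0,0,1],[0,0,0,0,0,0,1]]' 60
```

```text
clock: 2.48
eef_pos: [474.1, 287.7, 74.4]
tcp_rot: [-3.141, -0.001, 3.061]
contact_force: [0.4, 0.2, 0.0]
opening: 0.379
grasp_force: 0.0
clock: 2.98
eef_pos: [474.9, 288.1, 75.9]
tcp_rot: [3.141, 0.001, 3.061]
contact_force: [-1.2, -1.5, 6.5]
opening: 0.089
grasp_force: 58.8
```

```bash
python3 -m inch '[[0,0,-0.0076,0.057,-0.303,0,1],[0,0,-0.0076,0.057,-0.303,0,1],[0,0,-0.0076,0.057,-0.303,0,1],[0,0,-0.0076,0.057,-0.303,0,1],[0,0,-0.0076,0.057,-0.303,0,1],[0,0,-0.0076,0.057,-0.303,0,1],[0,0,-0.0076,0.057,-0.303,0,1],[0,0,-0.0076,0.057,-0.303,0,1]]'
python3 -m inch '[[0,0,0,0,-0.3,0,1],[0,0,0,0,-0.3,0,1],[0,0,0,0,-0.2,0,1],[0,0,0,0,0,0,1],[0,0,0,0,0,0,1]]'
cat > m.py <<'E'
from h import *
def mould(n,tag=None):
    f=grab_frame(n);P=cloud(f);Z=P[...,2];hsv=cv2.cvtColor(f["pixels"],cv2.COLOR_RGB2HSV)
    if tag: save(f,tag)
    red=((hsv[...,0]<6)|(hsv[...,0]>172))&(hsv[...,1]>150)&(Z>80)&(Z<95)&(P[...,0]>350)&(P[...,0]<620)&(abs(P[...,1])<300)
    c,s,a=cv2.minAreaRect(P[red][:,:2].astype(np.float32)); print(n,"rim",red.sum(),np.round(c,1),np.round(s,1),round(a,2))
    disc=(hsv[...,1]<60)&(Z>83)&(Z<105)&(P[...,0]>c[0]-60)&(P[...,0]<c[0]+60)&(abs(P[...,1]-c[1])<35)
    if disc.sum()>20: print(" disc",disc.sum(),np.round(np.nanmedian(P[disc],0),1))
if __name__=="__main__":
    mould("top");mould("scene")
E
python3 m.py
```

```text
clock: 3.65
eef_pos: [464.1, 228.6, 75.9]
tcp_rot: [3.139, 0.002, -3.031]
contact_force: [-2.5, 7.1, 4.0]
opening: 0.092
grasp_force: 59.3
clock: 4.07
eef_pos: [466.5, 207.8, 75.8]
tcp_rot: [3.141, 0.002, -3.031]
contact_force: [1.1, -1.0, 6.1]
opening: 0.089
grasp_force: 59.5
top rim 204 [478.1  89.7] [ 96.7 161.2] 6.03
 disc 308 [477.   90.1  89.2]
scene rim 257 [480.3  91.3] [100.1 161.4] 5.46
 disc 271 [480.3  90.   89.4]
```

```bash
python3 -m inch '[[0,0,0,0,-0.3,0,1],[0,0,0,0,-0.3,0,1],[0,0,0,0,-0.3,0,1],[0,0,0,0,-0.3,0,1],[0,0,0,0,-0.3,0,1],[0,0,0,0,-0.3,0,1],[0,0,0,0,-0.3,0,1],[0,0,0,0,-0.3,0,1]]'
python3 -m inch '[[0,0,0,0,-0.3,0,1],[0,0,0,0,-0.3,0,1],[0,0,0,0,-0.3,0,1],[0,0,0,0,-0.3,0,1],[0,0,0,0,-0.3,0,1],[0,0,0,0,-0.3,0,1],[0,0,0,0,-0.3,0,1],[0,0,0,0,0,0,1]]'
python3 -m inch '[[0,0,0,0,0,0,1],[0,0,0,0,0,0,1]]'
python3 - <<'E'
from m import *
mould("scene"); mould("top")
f=grab_frame("scene"); cv2.imwrite("pics/s2.png",cv2.resize(f["pixels"][90:240,230:430],None,fx=4,fy=4,interpolation=cv2.INTER_CUBIC)[...,::-1])
E
```

```text
clock: 4.83
eef_pos: [473.3, 149.1, 75.9]
tcp_rot: [3.14, 0.003, -3.032]
contact_force: [-1.1, 8.6, 6.3]
opening: 0.091
grasp_force: 59.5
clock: 5.5
eef_pos: [479.0, 95.8, 75.8]
tcp_rot: [3.141, 0.002, -3.032]
contact_force: [-0.1, -0.5, 7.4]
opening: 0.092
grasp_force: 59.7
clock: 5.67
eef_pos: [479.0, 95.9, 75.8]
tcp_rot: [-3.142, 0.002, -3.031]
contact_force: [0.8, -1.4, 7.4]
opening: 0.091
grasp_force: 59.8
scene rim 193 [492.8 -20.6] [ 98.1 161.7] 6.02
 disc 34 [499.5 -42.8  88.9]
top rim 131 [490.8 -22.1] [ 96.5 161.4] 5.91
 disc 61 [489.2  -0.8  89.5]
```

View pics/s2.png

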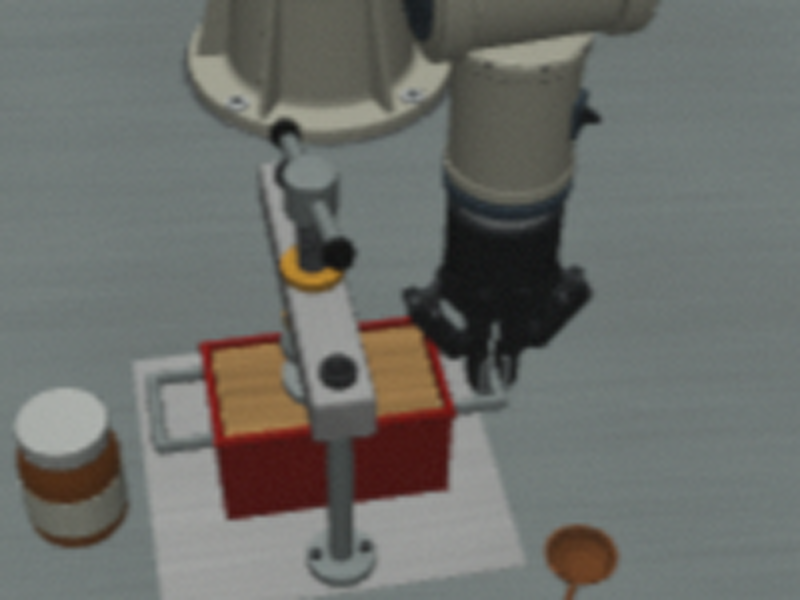

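The crop shows the mould between the columns, with its rim from (205,345) to (450,410) and the fingers on the near loop at (495,385). It measures about 6 mm short of the target, so I'll nudge it on, let go and rise.

```bash
python3 -m inch '[[0,0,0,0,-0.13,0,1],[0,0,0,0,-0.12,0,1],[0,0,0,0,0,0,1],[0,0,0,0,0,0,0.8],[0,0,0,0,0,0,0.62],[0,0,0,0,0,0,0.62],[0,0,0,0,0,-0.4,0.62],[0,0,0,0,0,-0.8,0.62]]'
python3 -m inch '[[0,0,0,0,0,-1,0.62],[0,0,0,0,0.2,-1,0.62],[0,0,0,0,0.2,-1,0.8],[0,0,0,0,0.2,-1,1],[0,0,0,0,0,-1,1],[0,0,0,0,0,-1,1],[0,0,0,0,0,-1,1],[0,0,0,0,0,-1,1]]'
python3 -m inch '[[0,0,0,0,0,0,1],[0,0,0,0,0,0,1]]'
python3 - <<'E'
from m import *
mould("top",); 
f=grab_frame("scene");P=cloud(f);Z=P[...,2];hsv=cv2.cvtColor(f["pixels"],cv2.COLOR_RGB2HSV)
mould("scene")
for n in("top","scene"):
    f=grab_frame(n);P=cloud(f);Z=P[...,2];hsv=cv2.cvtColor(f["pixels"],cv2.COLOR_RGB2HSV)
    near=(np.hypot(P[...,0]-492.3,P[...,1]+27.5)<80)
    m=near&(Z>244)&(Z<275)&(hsv[...,2]<60)
    k,l,st,c=cv2.connectedComponentsWithStats(m.astype(np.uint8))
    for i in range(1,k):
        if st[i,4]>8: print(n,"ball",st[i,4],np.round(np.nanmean(P[l==i],0),1))
    m=near&(Z>258)&(hsv[...,2]>=80); print(n,"hubtop",m.sum(),np.round(np.nanmean(P[m],0),1))
E
```

```text
clock: 6.48
eef_pos: [477.0, 89.1, 104.0]
tcp_rot: [-3.141, -0.004, -3.031]
contact_force: [0.5, -0.0, 0.3]
opening: 0.379
grasp_force: 0.0
clock: 7.15
eef_pos: [476.4, 104.2, 307.0]
tcp_rot: [-3.141, 0.0, -3.031]
contact_force: [0.2, 0.2, -0.0]
opening: 0.002
grasp_force: 0.0
clock: 7.32
eef_pos: [477.4, 104.4, 306.8]
tcp_rot: [3.141, 0.003, -3.031]
contact_force: [-0.3, 0.8, -1.5]
opening: 0.001
grasp_force: 0.0
top rim 142 [491.9 -34. ] [ 96.6 148.3] 6.17
 disc 36 [489.3  -3.7  90.5]
scene rim 214 [492.9 -26. ] [ 99.4 161.3] 6.98
 disc 59 [498.5 -45.4  89.2]
top ball 31 [551.1 -14.7 256.7]
top ball 33 [433.6 -41.5 256.9]
top hubtop 363 [483.5  15.6 509.9]
scene ball 24 [438.1 -42.  256. ]
scene ball 53 [555.  -14.6 254.2]
scene hubtop 106 [493.2 -26.1 266.5]
```

```bash
python3 -m inch '[[0,0,0,-0.19,-0.784,0,1],[0,0,0,-0.19,-0.784,0,1],[0,0,0,-0.19,-0.784,0,1],[0,0,0,-0.19,-0.784,0,1],[0,0,0,-0.19,-0.784,0,1],[0,0,0,0,0,0,1],[0,0,0,0,0,0,1]]'
python3 -m inch '[[0,0,0,0,0,0.64,1],[0,0,0,0,0,0.62,1],[0,0,0,0,0,0.62,1],[0,0,0,0,0,0,1],[0,0,0,0,0,0,1]]'
```

```text
clock: 8.15
eef_pos: [511.1, 9.0, 304.1]
tcp_rot: [3.141, -0.002, -3.033]
contact_force: [0.2, 1.0, 0.1]
opening: 0.001
grasp_force: 0.0
clock: 8.57
eef_pos: [510.5, 10.3, 257.4]
tcp_rot: [3.141, -0.002, -3.03]
contact_force: [-0.1, -0.1, 0.7]
opening: 0.002
grasp_force: 0.0
```

```bash
python3 -m inch '[[0,0,0,-0.464,-0.464,0.01,1],[0,0,0,-0.251,-0.606,0.02,1],[0,0,0,0,-0.656,0.02,1],[0,0,0,0.251,-0.606,0.02,1],[0,0,0,0.464,-0.464,0.02,1],[0,0,0,0.606,-0.251,0.02,1],[0,0,0,0.656,0,0.02,1],[0,0,0,0.606,0.251,0.02,1]]'
python3 -m inch '[[0,0,0,0,0,0,1],[0,0,0,0,0,0,1]]'
python3 - <<'E'
from h import *
f=grab_frame("scene"); cv2.imwrite("pics/s3.png",cv2.resize(f["pixels"][60:210,230:430],None,fx=4,fy=4,interpolation=cv2.INTER_CUBIC)[...,::-1])
E
```

```text
clock: 9.23
eef_pos: [474.0, -65.7, 255.9]
tcp_rot: [-3.14, 0.004, -3.032]
contact_force: [4.4, -0.7, 0.7]
opening: -0.002
grasp_force: 1.5
clock: 9.4
eef_pos: [473.0, -64.8, 255.4]
tcp_rot: [-3.141, 0.002, -3.031]
contact_force: [0.2, 0.2, -0.0]
opening: 0.001
grasp_force: 0.0
```

View pics/s3.png

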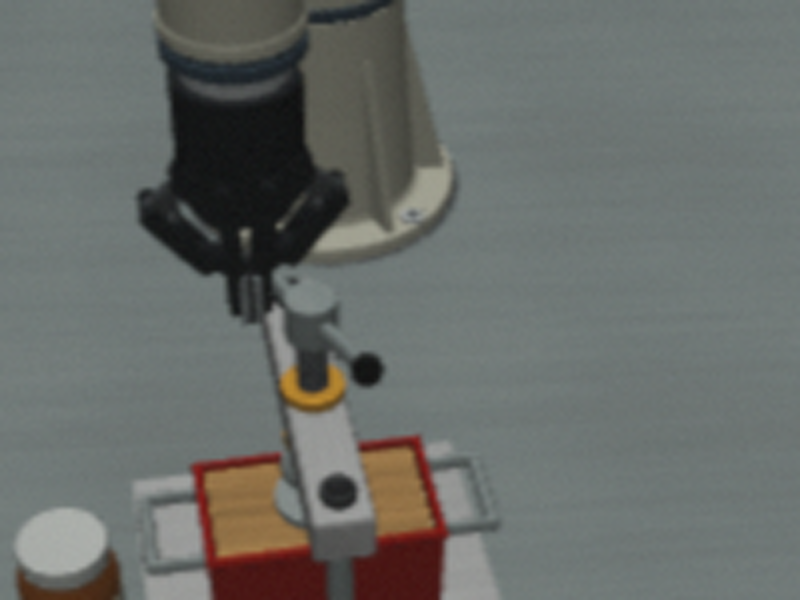

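The crop shows the finger at (250,295) behind the bar. The hub is at (312,305) and the free ball at (367,368), so the bar has turned about half a turn. Continuing the orbit.

```bash
python3 -m inch '[[0,0,0,0.464,0.464,0.02,1],[0,0,0,0.251,0.606,0.02,1],[0,0,0,0,0.656,0.02,1],[0,0,0,-0.251,0.606,0.02,1],[0,0,0,-0.464,0.464,0.02,1],[0,0,0,-0.606,0.251,0.02,1],[0,0,0,-0.656,0,0.02,1],[0,0,0,-0.606,-0.251,0.02,1]]'
python3 -m inch '[[0,0,0,-0.464,-0.464,0.02,1],[0,0,0,-0.251,-0.606,0.02,1],[0,0,0,0,-0.656,0.02,1],[0,0,0,0.251,-0.606,0.02,1],[0,0,0,0.464,-0.464,0.02,1],[0,0,0,0.606,-0.251,0.02,1],[0,0,0,0.656,0,0.02,1],[0,0,0,0.606,0.251,0.02,1]]'
python3 -m inch '[[0,0,0,0.464,0.464,0.02,1],[0,0,0,0.251,0.606,0.02,1],[0,0,0,0,0.656,0.02,1],[0,0,0,-0.251,0.606,0.02,1],[0,0,0,-0.464,0.464,0.02,1],[0,0,0,-0.606,0.251,0.02,1],[0,0,0,-0.656,0,0.02,1],[0,0,0,-0.606,-0.251,0.02,1]]'
python3 -m inch '[[0,0,0,-0.464,-0.464,0.02,1],[0,0,0,-0.251,-0.606,0.02,1],[0,0,0,0,-0.656,0.02,1],[0,0,0,0.251,-0.606,0.02,1],[0,0,0,0.464,-0.464,0.02,1],[0,0,0,0.606,-0.251,0.02,1],[0,0,0,0.656,0,0.02,1],[0,0,0,0.606,0.251,0.02,1]]'
python3 -m inch '[[0,0,0,0,0,0,1],[0,0,0,0,0,0,1]]'
```

```text
clock: 10.12
eef_pos: [511.8, 11.0, 250.0]
tcp_rot: [3.141, -0.002, -3.029]
contact_force: [-3.5, 0.9, 1.5]
opening: 0.0
grasp_force: 1.4
clock: 10.78
eef_pos: [474.4, -66.7, 246.9]
tcp_rot: [-3.14, 0.004, -3.032]
contact_force: [4.8, -0.6, 1.2]
opening: -0.002
grasp_force: 1.5
clock: 11.45
eef_pos: [511.9, 10.2, 242.1]
tcp_rot: [3.141, -0.002, -3.03]
contact_force: [-2.9, 0.5, 0.5]
opening: -0.005
grasp_force: 1.4
clock: 12.12
eef_pos: [474.4, -67.3, 239.0]
tcp_rot: [-3.14, 0.004, -3.033]
contact_force: [4.0, -0.4, -0.3]
opening: -0.005
grasp_force: 1.5
clock: 12.28
eef_pos: [473.3, -65.9, 238.7]
tcp_rot: [-3.141, 0.001, -3.032]
contact_force: [0.1, 0.2, 0.1]
opening: -0.003
grasp_force: 0.0
```

```bash
python3 -m inch '[[0,0,0,0.464,0.464,0.02,1],[0,0,0,0.251,0.606,0.02,1],[0,0,0,0,0.656,0.02,1],[0,0,0,-0.251,0.606,0.02,1],[0,0,0,-0.464,0.464,0.02,1],[0,0,0,-0.606,0.251,0.02,1]]'
python3 -m inch '[[0,0,0,-0.328,0,0.01,1],[0,0,0,-0.328,0,0.01,1],[0,0,0,-0.303,-0.125,0.01,1],[0,0,0,-0.303,-0.125,0.01,1]]'
python3 -m inch '[[0,0,0,-0.232,-0.232,0.01,1],[0,0,0,-0.232,-0.232,0.01,1]]'
python3 -m inch '[[0,0,0,-0.125,-0.303,0.01,1],[0,0,0,-0.125,-0.303,0.01,1]]'
```

```text
clock: 12.78
eef_pos: [479.5, 12.8, 235.1]
tcp_rot: [-3.141, -0.002, -3.03]
contact_force: [-3.4, -1.4, 0.6]
opening: 0.001
grasp_force: 1.5
clock: 13.12
eef_pos: [511.9, 9.2, 234.0]
tcp_rot: [3.141, -0.001, -3.031]
contact_force: [-2.8, 0.9, 0.2]
opening: -0.002
grasp_force: 1.2
clock: 13.28
eef_pos: [525.0, -1.3, 233.8]
tcp_rot: [3.141, 0.0, -3.031]
contact_force: [-1.7, 1.5, 1.3]
opening: 0.001
grasp_force: 1.1
clock: 13.45
eef_pos: [532.6, -15.7, 233.3]
tcp_rot: [3.141, 0.0, -3.031]
contact_force: [-2.0, 2.7, -0.1]
opening: -0.001
grasp_force: 1.3
```

```bash
python3 -m inch '[[0,0,0,0,-0.328,0.01,1],[0,0,0,0,-0.328,0.01,1]]'
python3 -m inch '[[0,0,0,0.125,-0.303,0.01,1]]'
```

```text
clock: 13.62
eef_pos: [534.3, -32.2, 232.9]
tcp_rot: [3.142, 0.001, -3.031]
contact_force: [0.0, 3.6, 0.4]
opening: 0.002
grasp_force: 1.1
clock: 13.7
eef_pos: [532.2, -40.2, 232.7]
tcp_rot: [-3.141, 0.001, -3.031]
contact_force: [-0.3, 2.1, -0.7]
opening: -0.0
grasp_force: 1.1
```

```bash
python3 -m inch '[[0,0,0,0.125,-0.303,0.01,1]]'
```

```text
clock: 13.78
eef_pos: [529.4, -48.0, 232.4]
tcp_rot: [-3.141, 0.001, -3.031]
contact_force: [1.2, 2.9, -0.2]
opening: 0.002
grasp_force: 1.1
```

```bash
python3 -m inch '[[0,0,0,0.232,-0.232,0.01,1]]'; python3 -m inch '[[0,0,0,0.232,-0.232,0.01,1]]'
```

```text
clock: 13.87
eef_pos: [524.4, -54.4, 232.2]
tcp_rot: [-3.141, 0.001, -3.031]
contact_force: [0.9, 3.4, -0.7]
opening: -0.002
grasp_force: 1.2
clock: 13.95
eef_pos: [518.8, -60.6, 231.9]
tcp_rot: [-3.141, 0.001, -3.031]
contact_force: [2.5, 2.8, -1.4]
opening: -0.002
grasp_force: 1.1
```

```bash
python3 -m inch '[[0,0,0,0.303,-0.125,0.01,1]]'; python3 -m inch '[[0,0,0,0,0,0,1]]'
```

```text
clock: 14.03
eef_pos: [511.7, -64.7, 231.7]
tcp_rot: [-3.141, 0.001, -3.031]
contact_force: [2.2, 3.4, -0.7]
opening: -0.002
grasp_force: 1.4
clock: 14.12
eef_pos: [510.5, -64.8, 231.6]
tcp_rot: [-3.141, -0.001, -3.032]
contact_force: [1.0, 0.1, -0.4]
opening: -0.005
grasp_force: 0.1
```

```bash
python3 -m inch '[[0,0,0,0.303,-0.125,0.01,1]]'; python3 -m inch '[[0,0,0,0.328,0,0.01,1]]'
```

```text
clock: 14.2
eef_pos: [505.4, -67.8, 231.7]
tcp_rot: [-3.141, 0.002, -3.031]
contact_force: [3.9, 2.8, 0.0]
opening: 0.0
grasp_force: 1.4
clock: 14.28
eef_pos: [496.8, -68.9, 231.4]
tcp_rot: [-3.141, 0.002, -3.031]
contact_force: [3.3, 1.2, 1.1]
opening: -0.002
grasp_force: 1.3
```

```bash
python3 -m inch '[[0,0,0,0.328,0,0.01,1]]'
```

```text
clock: 14.37
eef_pos: [488.7, -69.6, 231.2]
tcp_rot: [-3.141, 0.002, -3.031]
contact_force: [8.8, 0.6, 1.7]
opening: 0.001
grasp_force: 3.8
```

```bash
python3 -m inch '[[0,0,0,0.303,0.125,0.01,1]]'
```

```text
clock: 14.45
eef_pos: [482.3, -67.8, 231.5]
tcp_rot: [-3.14, 0.006, -3.031]
contact_force: [14.6, -1.7, 0.9]
opening: -0.004
grasp_force: 6.5
```

```bash
python3 -m inch '[[0,0,0,-0.35,0,0,1],[0,0,0,-0.35,0.05,0,1],[0,0,0,0,0,0,1],[0,0,0,0,0,-0.5,1],[0,0,0,0,0,-0.8,1],[0,0,0,0,0,-1,1],[0,0,0,0,0,-1,1],[0,0,0,0,0,0,1]]'
python3 - <<'E'
from m import *
mould("top");mould("scene")
f=grab_frame("scene"); cv2.imwrite("pics/s4.png",cv2.resize(f["pixels"][90:240,230:430],None,fx=4,fy=4,interpolation=cv2.INTER_CUBIC)[...,::-1])
E
```

```text
clock: 15.12
eef_pos: [499.6, -64.3, 317.2]
tcp_rot: [-3.14, 0.005, -3.031]
contact_force: [0.3, -0.7, -0.3]
opening: 0.001
grasp_force: 0.0
top rim 107 [490.9 -27. ] [ 96.1 160.6] 6.03
 disc 38 [489.4  -3.7  89.2]
scene rim 213 [494.2 -26. ] [ 99.9 161.9] 5.82
 disc 62 [504.  -45.5  94.9]
```

View pics/s4.png

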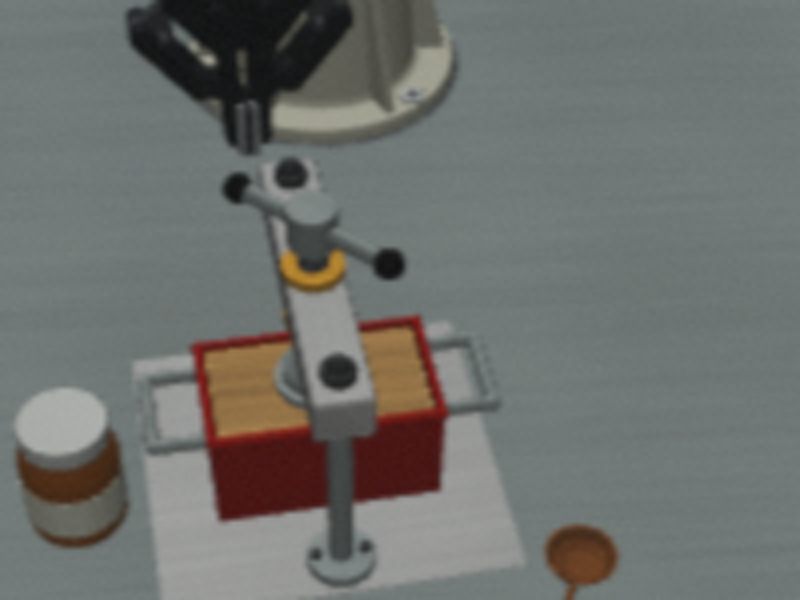

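The pad is down on the disc, the mould is centred at about (492,-27) at 6°, and the bar is free with its balls at (237,187) and (388,263). The last push read 14.6 N at roughly 38 mm from the axis, about 12 N at 45 mm, which is inside the snug range. Handing in.

```bash
python3 -c "
from rig import r
print(r.sign_off())"
```

```text
the job is handed in; nothing more can be done
None
```

I handed the job in after about 15 s of robot time: the mould stands between the columns within about 2 mm of the screw's axis and square to within a degree, and the screw is nipped up at about 12 N (snug is 7 to 15 N). The handle is let go and the jar, bowl and spoon were never approached. I got no verdict back, and the pad's force on the disc was judged only by feel at the handle.

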